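# Call the apprentice and show which chisel carves which ornament

### The job

Press the brass call button on the carving bench right down and let it go, then show the apprentice the next job: point straight down at the blade of the fishtail chisel (the blade that fans out wide) with the fingertips two or three centimetres above it for two full seconds, then point in the same way at the middle of the carved rosette and finish there, still pointing, for at least two seconds. Grasp nothing and touch nothing but the button, and rise well clear in between so that you do not point at any other chisel or ornament on the way.

Things in the scene. Friction and masses are not known exactly. Their poses are not given: they have to be found in the camera images.
- call (a joint): Travel of the brass call button, m: 0 released, grows as it is pressed straight down, 0.006 fully down; springs back, about 5 N holds it fully down.
- call_top (a point): Centre of the top face of the brass call button (round, 36 mm across, facing up, in a round dark wooden housing fixed to the bench, 52 mm across and 12 mm high). Released, it stands 22 mm above the bench; it sinks as the button is pressed.
- fishtail_blade (a point): Fishtail chisel: its steel blade fans out from a thin neck to about 50 mm wide at the cutting edge. This point: on the upper face of the blade, on its centre line, about 22 mm behind the cutting edge, 6 mm above the mat; x towards the edge, z up.
- straight_blade (a point): Straight chisel, a parallel blade 16 mm wide. This point: on the upper face of the blade, on its centre line, about 22 mm behind the cutting edge, 6 mm above the mat; x towards the edge, z up.
- narrow_blade (a point): Narrow chisel, a parallel blade 7 mm wide. This point: on the upper face of the blade, on its centre line, about 22 mm behind the cutting edge, 6 mm above the mat; x towards the edge, z up.
- rosette_top (a point): Rosette: a carved flower of six round petals, 66 mm across, with a raised round boss in the middle. This point: centre of its top; z up.
- lozenge_top (a point): Lozenge: a flat square onlay, 44 mm a side, set cornerwise. This point: centre of its top; z up.
- oval_top (a point): Oval: a long onlay with round ends, 68 x 32 mm, with a raised ridge. This point: centre of its top; z up.
- fishtail: The whole fishtail chisel; origin at its underside where the handle meets the neck, x towards the blade. One of three loose chisels, 205 mm long with the same brown wooden handle (25 mm thick, 100 mm long), lying side by side on the cork mat in any order, about 65 mm apart, blades away from the robot.
- straight: The whole straight chisel; origin at its underside where the handle meets the neck, x towards the blade. One of three loose chisels, 205 mm long with the same brown wooden handle (25 mm thick, 100 mm long), lying side by side on the cork mat in any order, about 65 mm apart, blades away from the robot.
- narrow: The whole narrow chisel; origin at its underside where the handle meets the neck, x towards the blade. One of three loose chisels, 205 mm long with the same brown wooden handle (25 mm thick, 100 mm long), lying side by side on the cork mat in any order, about 65 mm apart, blades away from the robot.
- rosette: The whole rosette onlay; origin at the centre of its underside. One of three loose onlays of the same pale wood, 13 mm high at the middle (9 mm elsewhere), lying in a row on the dark panel in any order, about 90 mm apart.
- lozenge: The whole lozenge onlay; origin at the centre of its underside. One of three loose onlays of the same pale wood, 13 mm high at the middle (9 mm elsewhere), lying in a row on the dark panel in any order, about 90 mm apart.
- oval: The whole oval onlay; origin at the centre of its underside. One of three loose onlays of the same pale wood, 13 mm high at the middle (9 mm elsewhere), lying in a row on the dark panel in any order, about 90 mm apart.
- mat: Cork mat, 250 x 220 x 5 mm, fixed to the bench; origin at the centre of its underside, x along the chisels, from handle to blade.
- panel: Dark wooden panel, 130 (x) x 300 (y) x 18 mm, fixed flat on the bench; a thin inlaid line near its edges raises it to 19.5 mm. Origin at the centre of its underside.
- mallet: Round carver's mallet, loose, standing on its head at the far side: 80 mm across, 210 mm tall, origin at the centre of its underside.
- figure: Small carved wooden figure on a square 70 mm plinth, loose, 189 mm tall, at the far side; origin at the centre of its underside.
- wax: Amber jar of wax with a steel lid, loose, 52 mm across, 50 mm tall; origin at the centre of its underside.
- mug: White mug, loose, 72 mm across plus a handle, 85 mm tall; origin at the centre of its underside.
Mind the look-alikes: they are no part of the job. Leave any orange look-alike of the narrow alone.

How it is judged:
By the outcome, as a careful person would: the job done as asked, in the order asked, and still so for the second after the job is handed in, with the robot touching nothing.
It also fails if it takes over 58 s, if anything falls off the work surface, if the arm or the gripper's body presses on something with over 40 N, if the wrist force passes 120 N, or if a joint passes its speed limit or range.

### The arm

A 6-joint arm with a two-finger parallel gripper is mounted at the origin on the work surface. World frame = base frame: x ahead of the robot, y to its left, z up, the work surface at z = 0. Lengths are in m, angles in degrees, forces in N, time in s.
With the tool pointing down it reaches from about 0.4 to 0.825 m from the base axis. Payload 7 kg.
Tool frame: the origin (TCP) lies between the finger pads, 19 mm behind the fingertips; this is the grasp point; z points along the fingers, y is the line along which they close (so a half turn about z gives the same grasp; the last joint's range is limited). The gripper opens to 88 mm and grips with 3 to 60 N. Pads are 19 mm wide; open, the fingers measure 130 mm over their backs; the gripper's body (78 mm by 193 mm) begins 47 mm behind the grasp point.
Start: joints at [89.96, 20.546, 0.682, 0, -70.136, -16.507], TCP at [0.192, 0.647, 0.245] pointing down, gripper open.
Joint ranges: [-176.03, 176.03], [-82.01, 121.73], [-58.28, 71.71], [-173.87, 95.51], [-174.79, -0.11], [-173.66, 173.66]. Speed limits (degrees/s): [136.94, 136.94, 172.46, 180, 180, 180].

### API

Orientations are given as [roll, pitch, yaw] about the fixed x, y, z axes, in that order (R = Rz(yaw) Ry(pitch) Rx(roll)).
In Python, from plant import ctrl gives the robot as it stands.
- The arm moves only by the tool move_arm, never from a script. Its argument "motion" is a list of rows, each a list of 3 entries, a list of its own where there are three numbers: the shift along the tool's x, y, z in mm, then the turn, a rotation vector about the tool's x, y, z in degrees, then the closure, from 0 (fully open) to 1 (shut). A call has 1 to 10 rows; each row is the pose to reach, as a shift and turn from the pose commanded when the call began, along the tool's axes at that moment; what a row does not reach only later rows make up. A row lasts 1/12 s, in which the tool goes at most 41.7 mm and 7.16 degrees, less where a joint would pass 70% of its speed; a pose out of reach is approached as far as the arm can. A call with a gripper value outside its range is refused whole. The fingers move at their own pace and stop on an object; the grip force is fixed at half the most. Time passes only in rows, so rows that repeat a pose let the fingers close. It gives the time, the measured TCP pose, the force, the opening and the grip force at its end, in the units of the state.
- ctrl.get_obs(): the state, without advancing time (a new reading comes with each control period).
- ctrl.snapshot(name): name is "side" or "top" or "wrist"; returns a dict with "color" (480x640x3 uint8, blue, green, red), "camera_matrix" (3x3 intrinsics, pixels), "k1" (the pictures are not rectified: a ray, as slopes to the right and down, at radius r is drawn at 1 + k1 r^2 times it, then the intrinsics apply), "cam_to_world" (4x4, takes a point from camera to world coordinates). Camera axes: x right, y up, looking along -z (the intrinsics and any distortion apply to the point x, -y, -z); pixel columns grow to the right and rows downward; lengths in m; the calibration is good to about 2 mm. A picture is of the moment at which its call begins. There is no depth.
- ctrl.close_job(): hands the job in; it is judged then, once.
The state is a dict: "clock": time; "joint_pos": joint angles; "qvel": joint speeds; "tau": joint torques, N m; "tool_pos": TCP position; "orientation": TCP orientation; "force": force on the tool from outside, world axes, zero at the start; "moment": the same for the moment, N m; "opening": finger opening in m; "gripper_force": force on a finger pad.
Only numpy, scipy, OpenCV 4.12 (cv2) and the standard library are available. Lean on these libraries where they do the work, as an engineer would, in place of code of your own. Each camera call takes 0.05 s, during which the arm holds its last target. There are 200 camera calls.

## Working session

There is one attempt and no reset: what is moved stays moved. The work goes in short steps, Python scripts to look and compute and a tool call to move; the robot and the scene stay as the last step left them, time stands still between calls to the robot, and variables do not carry over. Pictures are saved under pics/ and viewed, at most 10 in all, crops included, and the job is handed in when it is done.

Besides the shell and the picture viewer there is one more tool, called after ">>>" as name(argument=value, ...) on one line, values as JSON. move_arm: Moves the arm, as the interface text tells. Its arguments: {"type":"object","properties":{"motion":{"type":"array"}},"required":["motion"]}

```bash
mkdir -p pics; cat > h.py <<'E'
import numpy as np, cv2, pickle
from plant import ctrl
def snap(n,tag):
    s=ctrl.snapshot(n); cv2.imwrite(f'pics/{tag}.png',s['color']); pickle.dump(s,open(f'{tag}.pkl','wb')); return s
def load(tag): return pickle.load(open(f'{tag}.pkl','rb'))
def world(s,u,v,z):
    d=np.array([s['k1'],0,0,0,0][:1]+[0,0,0,0.])
    p=cv2.undistortPoints(np.array([[[u,v]]],float),np.array(s['camera_matrix']),d)[0,0]
    T=np.array(s['cam_to_world']); r=T[:3,:3]@[p[0],-p[1],-1]; o=T[:3,3]
    return o+r*(z-o[2])/r[2]
E
python3 - <<'E'
from h import *
for n in('top','side'):
    s=snap(n,n+'1'); print(n,s['k1'],np.round(s['cam_to_world'],3).tolist())
print(ctrl.get_obs())
E
```

```text
top -0.015150304548762488 [[0.015, 0.996, -0.089, 0.414], [-1.0, 0.015, 0.003, -0.037], [0.004, 0.089, 0.996, 1.229], [0.0, 0.0, 0.0, 1.0]]
side 0.01495570284674558 [[-0.893, 0.345, -0.288, 0.196], [-0.449, -0.668, 0.593, 0.634], [0.012, 0.659, 0.752, 0.879], [0.0, 0.0, 0.0, 1.0]]
{'clock': 0.1, 'joint_pos': array([ 8.99590362e+01,  2.05856943e+01,  6.38466686e-01, -1.65467253e-02,
       -7.01364474e+01, -1.65082143e+01]), 'qvel': array([-0.00702899, -0.1393906 ,  0.13298134,  0.14262254, -0.01616126,
        0.04811941]), 'tau': array([-9.00665073e-04, -5.84164023e+01,  2.93751651e+01,  7.01545805e+00,
        1.01207089e-02, -5.63801746e-05]), 'tool_pos': array([0.19216478, 0.64663393, 0.24453435]), 'orientation': array([ 1.79915354e+02, -8.86381104e-03, -1.65548052e+01]), 'force': array([-0.25685808, -0.08584163, -0.10182236]), 'moment': array([-0.01552747, -0.03911589,  0.04310491]), 'gripper_force': 0.0, 'opening': 0.08720100658031196}
```

View pics/top1.png

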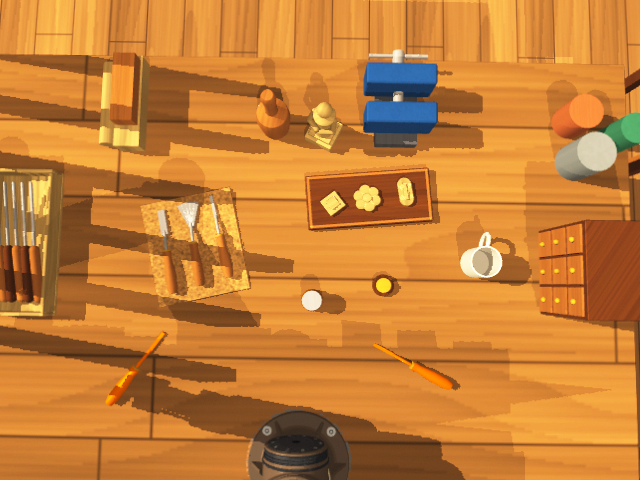

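View pics/side1.png

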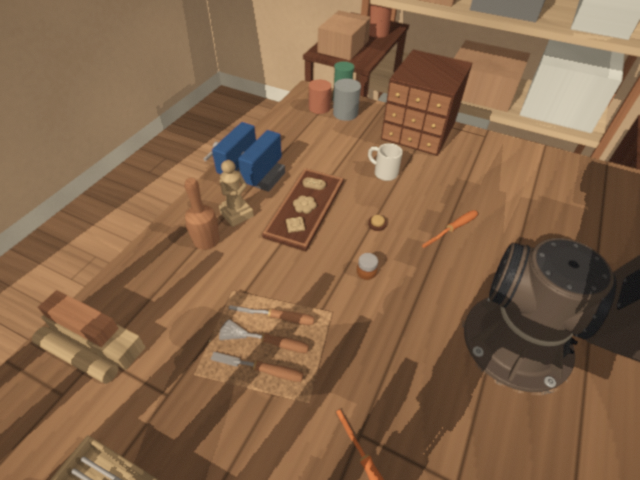

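The top view shows the mat with three chisels, with the fishtail in the middle (190,210). The panel has the lozenge at (333,203), the rosette at (367,197) and the oval at (405,192). The call button is at (384,285), next to the wax jar at (312,300). The side view agrees. Neither view shows the arm beyond the base, so I'll check that while measuring.

```bash
python3 - <<'E'
from h import *
s=load('top1'); im=s['color']; print(s['camera_matrix'])
print('base',world(s,298,450,0.1))
hsv=cv2.cvtColor(im,cv2.COLOR_BGR2HSV)
# button: bright yellow
def comp(m,box,mina=30):
    x0,y0,x1,y1=box; k=np.zeros_like(m);k[y0:y1,x0:x1]=m[y0:y1,x0:x1]
    n,l,st,c=cv2.connectedComponentsWithStats(k)
    return [(st[i].tolist(),c[i].round(1).tolist()) for i in range(1,n) if st[i,4]>mina]
for st,c in comp(cv2.inRange(hsv,(22,150,120),(35,255,255)),(365,265,405,305)): print('btn',st,c,world(s,*c,.022).round(4))
for st,c in comp(cv2.inRange(hsv,(15,40,150),(40,190,255)),(310,170,428,222)): print('onlay',st,c,world(s,*c,.029).round(4))
for st,c in comp(cv2.inRange(hsv,(0,0,90),(179,70,255)),(145,185,240,260),20): print('blade',st,c,world(s,*c,.01).round(4))
s2=load('side1')
for n,u,v,z in(('btn',377,221,.022),('ros',304,204,.031),('blade',233,331,.011)): print('side',n,world(s2,u,v,z).round(4))
snap('wrist','w1')
big=np.hstack([cv2.resize(im[180:270,140:250],None,fx=5,fy=5,interpolation=2)[:450],np.zeros((450,5,3),np.uint8)])
cv2.imwrite('pics/crop1.png',big)
E
```

```text
[[511.97060273   0.         319.68516665]
 [  0.         511.97060273 237.52697074]
 [  0.           0.           1.        ]]
base [ 0.05697057 -0.00105146  0.1       ]
btn [376, 278, 15, 15, 164] [383.0, 284.9] [ 0.4115 -0.1913  0.022 ]
onlay [397, 177, 17, 29, 374] [405.0, 191.2] [ 0.6339 -0.2419  0.029 ]
onlay [353, 185, 28, 27, 528] [366.7, 197.6] [ 0.6171 -0.1509  0.029 ]
onlay [320, 191, 26, 25, 352] [332.4, 202.8] [ 0.6034 -0.0698  0.029 ]
blade [211, 196, 9, 38, 89] [214.7, 215.3] [0.5718 0.2116 0.01  ]
blade [178, 202, 20, 39, 332] [189.2, 214.0] [0.574  0.2729 0.01  ]
blade [158, 210, 10, 39, 165] [162.9, 224.6] [0.5474 0.335  0.01  ]
side btn [ 0.4112 -0.1852  0.022 ]
side ros [ 0.6158 -0.1443  0.031 ]
side blade [0.5756 0.2734 0.011 ]
```

View pics/w1.png

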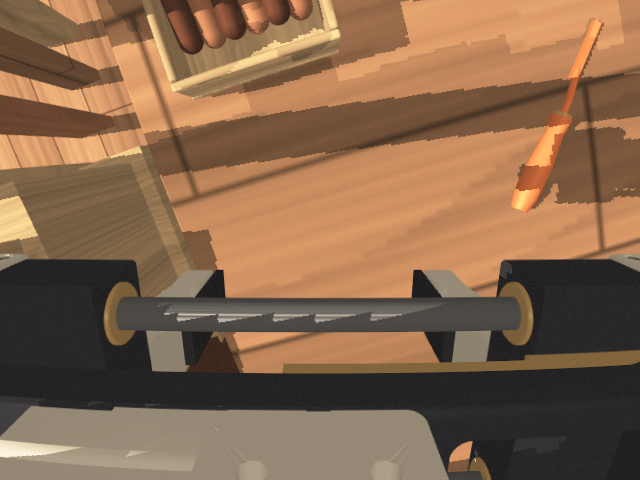

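View pics/crop1.png

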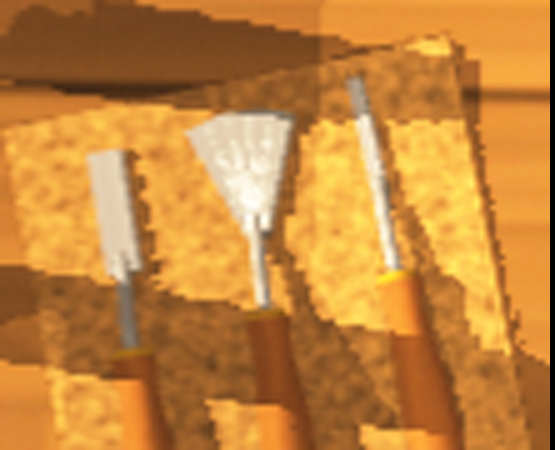

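The wrist view shows the gripper open, above bare bench to the left of the mat, with an orange look-alike at (555,120) and the chisel rack top left. The crop confirms the fishtail is the middle chisel: edge at (242,112), neck at (258,225). I'll close the fingers, square the yaw and move toward the button while staying high.

>>> move_arm(motion=[[[35,18,0],[0,0,-3],1],[[70,36,0],[0,0,-6],1],[[105,54,0],[0,0,-9],1],[[140,72,0],[0,0,-12],1],[[175,90,0],[0,0,-14],1],[[210,108,0],[0,0,-16.5],1],[[245,126,0],[0,0,-16.5],1],[[280,144,0],[0,0,-16.5],1],[[310,158,0],[0,0,-16.5],1],[[318,163,0],[0,0,-16.5],1]])

```text
clock: 0.98
tool_pos: [0.4532, 0.397, 0.2452]
orientation: [179.9, 0.0, -0.2]
force: [-0.8, 0.0, -0.3]
opening: 0.0268
gripper_force: 0.0
```

```bash
python3 - <<'E'
from h import *
s=load('top1'); f=lambda x,y:(140+x/5-.4,180+y/5-.4)
e=world(s,*f(242,112),.009); h=world(s,*f(267,310),.012); d=(h-e)[:2]; d/=np.linalg.norm(d)
print('edge',e,'handle',h,'pt',e[:2]+.022*d)
print('figure',world(s,322,142,.01),'mallet',world(s,275,130,.03))
o=ctrl.get_obs(); print(o['clock'],o['tool_pos'],o['orientation'],o['opening'],o['force'])
w=snap('wrist','w2'); print(np.round(w['cam_to_world'],3).tolist(), w['camera_matrix'][0])
E
```

```text
edge [0.60315728 0.27717207 0.009     ] handle [0.50754534 0.26086393 0.012     ] pt [0.58147048 0.27347304]
figure [ 0.75531937 -0.04314251  0.01      ] mallet [0.77731792 0.06999691 0.03      ]
0.9833 [0.45315828 0.39704699 0.24518323] [ 1.79948054e+02  4.94069344e-03 -2.12383483e-01] 0.026792605003202442 [-0.76762478  0.04844132 -0.29091734]
[[-0.003, 0.967, 0.256, 0.521], [-1.0, -0.003, -0.001, 0.397], [-0.0, -0.256, 0.967, 0.384], [0.0, 0.0, 0.0, 1.0]] [365.62552838   0.         318.0748739 ]
```

View pics/w2.png

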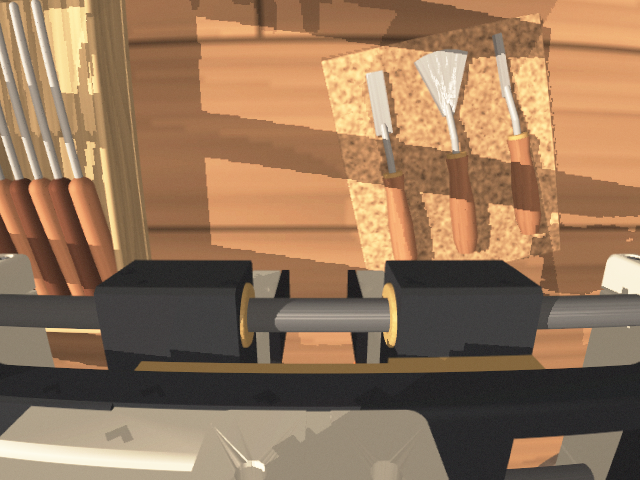

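The wrist view shows the fishtail blade with its edge between about (416,58) and (468,53), and the handle joint at (458,153). Next I'll move on toward the button and measure from close by.

>>> move_arm(motion=[[[0,38,0],[0,0,0],1],[[0,78,0],[0,0,0],1],[[0,118,0],[0,0,0],1],[[0,158,0],[0,0,0],1],[[0,198,0],[0,0,0],1],[[0,238,0],[0,0,0],1],[[0,278,0],[0,0,0],1],[[0,318,0],[0,0,0],1],[[-10,358,0],[0,0,0],1],[[-15,398,0],[0,0,0],1]])

```text
clock: 1.87
tool_pos: [0.4342, 0.0009, 0.2454]
orientation: [-180.0, -0.0, -0.0]
force: [0.1, -0.6, -0.7]
opening: 0.0005
gripper_force: 0.0
```

>>> move_arm(motion=[[[-5,38,0],[0,0,0],1],[[-10,76,0],[0,0,0],1],[[-20,112,0],[0,0,0],1],[[-30,145,0],[0,0,0],1],[[-38,170,0],[0,0,0],1],[[-40,189,0],[0,0,0],1],[[-40,189,0],[0,0,0],1],[[-40,189,0],[0,0,0],1],[[-40,189,0],[0,0,0],1]])

```text
clock: 2.62
tool_pos: [0.3952, -0.1864, 0.2452]
orientation: [-180.0, 0.0, -0.1]
force: [0.1, 1.3, -0.2]
opening: 0.0003
gripper_force: 0.0
```

```bash
python3 - <<'E'
from h import *
w=load('w2')
e=world(w,442,55.5,.009); h=world(w,458,153,.015); d=(h-e)[:2]; d/=np.linalg.norm(d); print('blade w2',e,e[:2]+.022*d)
o=ctrl.get_obs(); print(o['clock'],o['tool_pos'],o['orientation'],o['opening'],o['force'])
w=snap('wrist','w3')
E
```

```text
blade w2 [0.59902182 0.27795132 0.009     ] [0.57753419 0.27323099]
2.6167 [ 0.3952066  -0.18635541  0.24524675] [-1.79988913e+02  8.13155615e-03 -6.63928605e-02] 0.0003418489277655011 [ 0.10926933  1.2945727  -0.16253168]
```

View pics/w3.png

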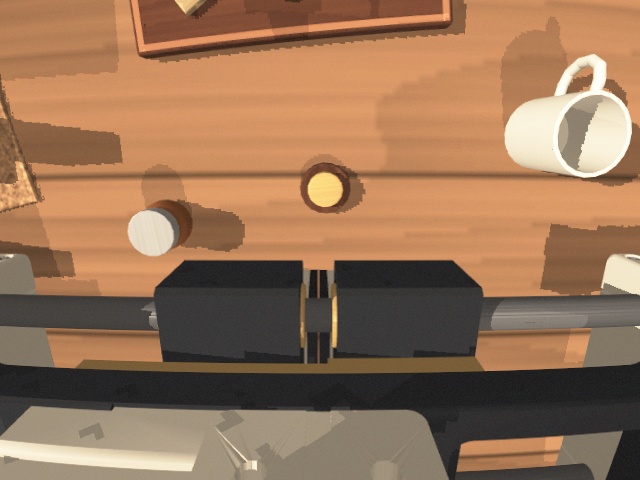

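The wrist view shows the button top at (325,189) in its dark housing, the wax jar at (155,230) and the mug at (570,130), both well to the side.

```bash
python3 - <<'E'
from h import *
w=load('w3'); hsv=cv2.cvtColor(w['color'],cv2.COLOR_BGR2HSV)[150:225,290:360]
m=cv2.inRange(hsv,(15,110,170),(35,255,255)); n,l,st,c=cv2.connectedComponentsWithStats(m); i=1+st[1:,4].argmax()
p=c[i]+[290,150]; print(st[i],p,world(w,*p,.022))
E
```

```text
[ 18  22  35  35 964] [324.67323651 189.2033195 ] [ 0.41312525 -0.19198422  0.022     ]
```

>>> move_arm(motion=[[[5,2,20],[0,0,0],1],[[12,2,50],[0,0,0],1],[[17,2,80],[0,0,0],1],[[17,2,110],[0,0,0],1],[[17,2,140],[0,0,0],1],[[17,2,165],[0,0,0],1],[[17,2,180],[0,0,0],1],[[17,2,190],[0,0,0],1],[[17,2,190],[0,0,0],1],[[17,2,190],[0,0,0],1]])

```text
clock: 3.5
tool_pos: [0.4124, -0.188, 0.0552]
orientation: [180.0, 0.1, 0.0]
force: [-0.0, -0.6, 0.8]
opening: 0.0005
gripper_force: 0.0
```

>>> move_arm(motion=[[[0,3.5,0],[0,0,0],1],[[0,3.5,6],[0,0,0],1],[[0,3.5,12],[0,0,0],1],[[0,3.5,16],[0,0,0],1],[[0,3.5,19],[0,0,0],1],[[0,3.5,21],[0,0,0],1],[[0,3.5,21],[0,0,0],1],[[0,3.5,21],[0,0,0],1]])

```text
clock: 4.17
tool_pos: [0.4126, -0.1923, 0.035]
orientation: [180.0, -0.0, -0.0]
force: [-1.3, 2.2, 11.4]
opening: 0.0002
gripper_force: 5.7
```

Measured force is 11 N against the 5 N needed, so the button has bottomed out. I'll give it one more gentle nudge, then release and rise.

>>> move_arm(motion=[[[0,0,0.5],[0,0,0],1],[[0,0,0.5],[0,0,0],1],[[0,0,-4],[0,0,0],1],[[0,0,-12],[0,0,0],1],[[0,0,-35],[0,0,0],1],[[0,0,-70],[0,0,0],1],[[0,0,-108],[0,0,0],1],[[0,0,-146],[0,0,0],1],[[0,0,-180],[0,0,0],1],[[0,0,-210],[0,0,0],1]])

```text
clock: 5.0
tool_pos: [0.4118, -0.1924, 0.2472]
orientation: [180.0, -0.1, -0.0]
force: [2.3, 0.0, 0.6]
opening: 0.0003
gripper_force: 0.0
```

>>> move_arm(motion=[[[4,-20,0],[0,0,0],1],[[12,-60,0],[0,0,0],1],[[20,-100,0],[0,0,0],1],[[28,-140,0],[0,0,0],1],[[36,-180,0],[0,0,0],1],[[44,-220,0],[0,0,0],1],[[52,-260,0],[0,0,0],1],[[60,-300,0],[0,0,0],1],[[68,-340,0],[0,0,0],1],[[76,-380,0],[0,0,0],1]])

```text
clock: 5.83
tool_pos: [0.488, 0.1895, 0.2446]
orientation: [180.0, 0.0, -0.0]
force: [0.9, 0.9, 0.2]
opening: 0.0008
gripper_force: 0.0
```

>>> move_arm(motion=[[[6,-35,0],[0,0,0],1],[[10,-65,0],[0,0,0],1],[[12,-80,0],[0,0,0],1],[[12,-85,0],[0,0,0],1],[[12,-85,0],[0,0,0],1],[[12,-85,0],[0,0,0],1],[[12,-85,0],[0,0,0],1]])

```text
clock: 6.42
tool_pos: [0.5003, 0.2713, 0.2445]
orientation: [180.0, 0.0, -0.1]
force: [-0.0, -0.2, 0.4]
opening: 0.0
gripper_force: 0.0
```

```bash
python3 - <<'E'
from h import *
w=snap('wrist','w4'); c=w['color'][20:270,170:470]; cv2.imwrite('pics/w4c.png',cv2.resize(c,None,fx=2,fy=2,interpolation=2))
o=ctrl.get_obs(); print(o['clock'],o['tool_pos'],o['force'])
E
```

```text
6.4667 [0.50043276 0.27132815 0.24470175] [-0.34408164 -0.07932878  0.16909273]
```

View pics/w4c.png

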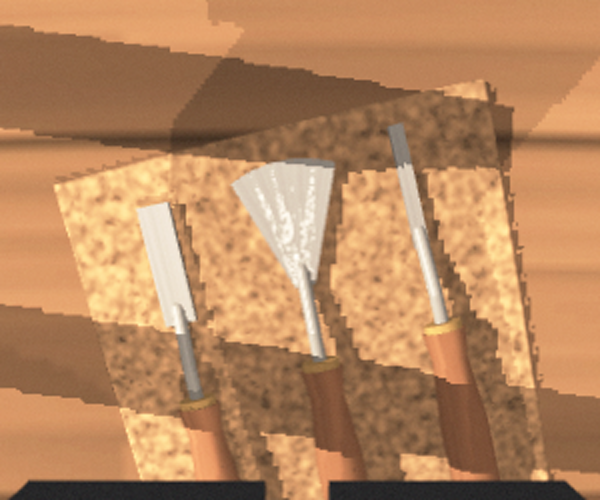

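The crop shows the fishtail blade with corners at (233,185) and (334,163), the edge middle at about (283,165) and the handle joint at (320,360).

```bash
python3 - <<'E'
from h import *
w=load('w4'); f=lambda x,y:(170+x/2-.25,20+y/2-.25)
e=world(w,*f(283,166),.009); h=world(w,*f(320,362),.015); d=(h-e)[:2]; d/=np.linalg.norm(d)
print(e,h,e[:2]+.022*d, world(w,*f(233,185),.009),world(w,*f(334,163),.009))
E
```

```text
[0.60142723 0.27872134 0.009     ] [0.50551252 0.26029833 0.015     ] [0.57982216 0.2745715 ] [0.59256118 0.30330492 0.009     ] [0.60282005 0.25384969 0.009     ]
```

>>> move_arm(motion=[[[30,-2,0],[0,0,0],1],[[60,-2,0],[0,0,0],1],[[79,-2,10],[0,0,0],1],[[79,-2,40],[0,0,0],1],[[79,-2,80],[0,0,0],1],[[79,-2,118],[0,0,0],1],[[79,-2,150],[0,0,0],1],[[79,-2,175],[0,0,0],1],[[79,-2,187],[0,0,0],1],[[79,-2,190],[0,0,0],1]])

```text
clock: 7.3
tool_pos: [0.5786, 0.2728, 0.0522]
orientation: [179.9, 0.2, -0.1]
force: [-0.0, -1.1, -0.1]
opening: 0.0005
gripper_force: 0.0
```

>>> move_arm(motion=[[[0,0,0],[0,0,0],1],[[0,0,0],[0,0,0],1],[[0,0,0],[0,0,0],1],[[0,0,0],[0,0,0],1]])

```text
clock: 7.63
tool_pos: [0.5804, 0.2753, 0.0563]
orientation: [-179.9, -0.1, -0.0]
force: [-0.2, -0.1, 0.2]
opening: 0.0003
gripper_force: 0.0
```

Good: the tip is about 26 mm above the blade. I'll hold for about 2.9 s.

>>> move_arm(motion=[[[0,0,1],[0,0,0],1],[[0,0,1],[0,0,0],1],[[0,0,1],[0,0,0],1],[[0,0,1],[0,0,0],1],[[0,0,1],[0,0,0],1],[[0,0,1],[0,0,0],1],[[0,0,1],[0,0,0],1],[[0,0,1],[0,0,0],1],[[0,0,1],[0,0,0],1],[[0,0,1],[0,0,0],1]])

```text
clock: 8.47
tool_pos: [0.5796, 0.2746, 0.0533]
orientation: [180.0, 0.0, -0.0]
force: [-0.7, 0.0, 0.4]
opening: 0.0004
gripper_force: 0.0
```

>>> move_arm(motion=[[[0,0,0],[0,0,0],1],[[0,0,0],[0,0,0],1],[[0,0,0],[0,0,0],1],[[0,0,0],[0,0,0],1],[[0,0,0],[0,0,0],1],[[0,0,0],[0,0,0],1],[[0,0,0],[0,0,0],1],[[0,0,0],[0,0,0],1],[[0,0,0],[0,0,0],1],[[0,0,0],[0,0,0],1]])

```text
clock: 9.3
tool_pos: [0.5796, 0.2746, 0.0534]
orientation: [-180.0, -0.0, -0.0]
force: [-0.5, 0.0, -0.3]
opening: 0.0005
gripper_force: 0.0
```

>>> move_arm(motion=[[[0,0,0],[0,0,0],1],[[0,0,0],[0,0,0],1],[[0,0,0],[0,0,0],1],[[0,0,0],[0,0,0],1],[[0,0,0],[0,0,0],1],[[0,0,0],[0,0,0],1],[[0,0,0],[0,0,0],1],[[0,0,0],[0,0,0],1],[[0,0,0],[0,0,0],1],[[0,0,0],[0,0,0],1]])

```text
clock: 10.13
tool_pos: [0.5796, 0.2746, 0.0534]
orientation: [-180.0, -0.0, -0.0]
force: [-0.4, -0.6, 0.2]
opening: 0.0004
gripper_force: 0.0
```

>>> move_arm(motion=[[[0,0,0],[0,0,0],1],[[0,0,0],[0,0,0],1],[[0,0,-15],[0,0,0],1],[[0,0,-45],[0,0,0],1],[[0,0,-80],[0,0,0],1],[[0,0,-118],[0,0,0],1],[[0,0,-155],[0,0,0],1],[[0,0,-180],[0,0,0],1],[[0,0,-190],[0,0,0],1],[[0,0,-190],[0,0,0],1]])

```text
clock: 10.97
tool_pos: [0.5807, 0.2753, 0.2471]
orientation: [-179.8, -0.3, -0.0]
force: [-0.0, 0.4, 0.9]
opening: 0.0007
gripper_force: 0.0
```

>>> move_arm(motion=[[[-5,20,0],[0,0,0],1],[[-10,60,0],[0,0,0],1],[[-15,100,0],[0,0,0],1],[[-20,140,0],[0,0,0],1],[[-25,180,0],[0,0,0],1],[[-30,220,0],[0,0,0],1],[[-35,260,0],[0,0,0],1],[[-40,300,0],[0,0,0],1],[[-45,340,0],[0,0,0],1],[[-50,375,0],[0,0,0],1]])

```text
clock: 11.8
tool_pos: [0.5279, -0.1025, 0.2421]
orientation: [180.0, 0.1, -0.1]
force: [1.6, 0.7, -0.5]
opening: 0.0001
gripper_force: 0.0
```

>>> move_arm(motion=[[[0,30,0],[0,0,0],1],[[0,45,0],[0,0,0],1],[[0,50,0],[0,0,0],1],[[0,50,0],[0,0,0],1],[[0,50,0],[0,0,0],1],[[0,50,0],[0,0,0],1],[[0,50,0],[0,0,0],1]])

```text
clock: 12.38
tool_pos: [0.5293, -0.1493, 0.2432]
orientation: [-180.0, 0.0, 0.0]
force: [-0.1, 1.0, -0.4]
opening: 0.0009
gripper_force: 0.0
```

```bash
python3 - <<'E'
from h import *
w=snap('wrist','w5'); hsv=cv2.cvtColor(w['color'],cv2.COLOR_BGR2HSV)
m=cv2.inRange(hsv,(12,40,150),(40,170,255)); m[265:]=0
n,l,st,c=cv2.connectedComponentsWithStats(m)
for i in range(1,n):
    if st[i,4]>300: print(st[i],c[i],world(w,*c[i],.027))
o=ctrl.get_obs(); print(o['clock'],o['tool_pos'],o['force'])
E
```

```text
[    0     0   640   126 52379] [318.87620993  50.91452681] [ 0.6738746  -0.14899578  0.027     ]
[ 167   33  311  159 4422] [328.85029398 107.93374039] [ 0.62406659 -0.15831539  0.027     ]
[ 398   58   41   76 2546] [418.10094266  95.45600943] [ 0.63592886 -0.24095393  0.027     ]
[ 286   78   70   71 3502] [320.49229012 113.2821245 ] [ 0.61925498 -0.15057226  0.027     ]
[ 204   97   63   65 2202] [234.53860127 129.28564941] [ 0.60505103 -0.06960674  0.027     ]
[   24   122   616   143 60736] [346.58257047 201.16477871] [ 0.53642076 -0.17638868  0.027     ]
[   0  138   57  108 2218] [ 23.35302074 185.21505861] [0.55436609 0.15374128 0.027     ]
12.4333 [ 0.5293474  -0.14932819  0.24327363] [ 0.59647459 -0.14960815  0.24482338]
```

View pics/w5.png

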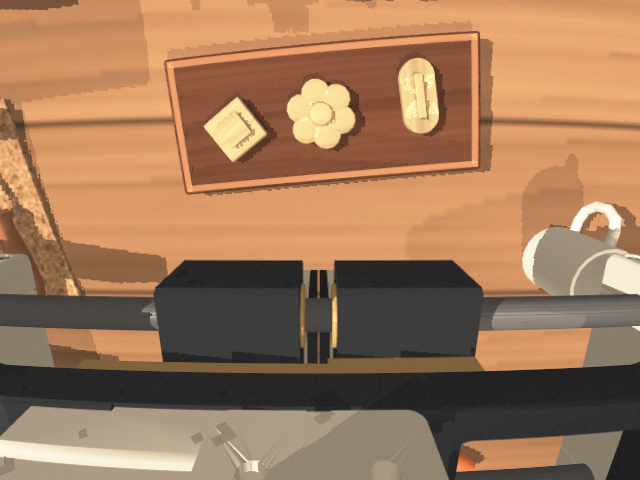

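The view shows the rosette in the middle of the panel at (320,113), between the lozenge and the oval, and all are undisturbed. I'll move above it, then descend.

>>> move_arm(motion=[[[30,1,0],[0,0,0],1],[[60,1,0],[0,0,0],1],[[80,1,0],[0,0,0],1],[[88,1,15],[0,0,0],1],[[88,1,50],[0,0,0],1],[[88,1,88],[0,0,0],1],[[88,1,120],[0,0,0],1],[[88,1,145],[0,0,0],1],[[88,1,160],[0,0,0],1],[[88,1,168],[0,0,0],1]])

```text
clock: 13.27
tool_pos: [0.6159, -0.1505, 0.0726]
orientation: [-180.0, 0.2, 0.0]
force: [0.2, -0.5, 0.3]
opening: 0.0005
gripper_force: 0.0
```

>>> move_arm(motion=[[[0,0,0],[0,0,0],1],[[0,0,0],[0,0,0],1],[[0,0,0],[0,0,0],1],[[0,0,0],[0,0,0],1],[[0,0,0],[0,0,0],1]])

```text
clock: 13.68
tool_pos: [0.6179, -0.1514, 0.0768]
orientation: [-180.0, -0.1, -0.0]
force: [-0.2, -0.3, 0.7]
opening: 0.0005
gripper_force: 0.0
```

>>> move_arm(motion=[[[0,0,1],[0,0,0],1],[[0,0,1],[0,0,0],1],[[0,0,1],[0,0,0],1],[[0,0,1],[0,0,0],1],[[0,0,1],[0,0,0],1],[[0,0,1],[0,0,0],1],[[0,0,1],[0,0,0],1],[[0,0,1],[0,0,0],1],[[0,0,1],[0,0,0],1],[[0,0,1],[0,0,0],1]])

```text
clock: 14.52
tool_pos: [0.6172, -0.1514, 0.0744]
orientation: [-180.0, 0.0, -0.0]
force: [0.2, -0.4, 0.4]
opening: 0.0005
gripper_force: 0.0
```

>>> move_arm(motion=[[[0,0,0],[0,0,0],1],[[0,0,0],[0,0,0],1],[[0,0,0],[0,0,0],1],[[0,0,0],[0,0,0],1],[[0,0,0],[0,0,0],1],[[0,0,0],[0,0,0],1],[[0,0,0],[0,0,0],1],[[0,0,0],[0,0,0],1],[[0,0,0],[0,0,0],1],[[0,0,0],[0,0,0],1]])

```text
clock: 15.35
tool_pos: [0.6172, -0.1514, 0.0744]
orientation: [-180.0, -0.0, -0.0]
force: [0.8, -0.4, -0.5]
opening: 0.0006
gripper_force: 0.0
```

>>> move_arm(motion=[[[0,0,0],[0,0,0],1],[[0,0,0],[0,0,0],1],[[0,0,0],[0,0,0],1],[[0,0,0],[0,0,0],1],[[0,0,0],[0,0,0],1],[[0,0,0],[0,0,0],1],[[0,0,0],[0,0,0],1],[[0,0,0],[0,0,0],1],[[0,0,0],[0,0,0],1],[[0,0,0],[0,0,0],1]])

```text
clock: 16.18
tool_pos: [0.6172, -0.1515, 0.0744]
orientation: [180.0, -0.0, -0.1]
force: [0.4, -0.2, 0.7]
opening: 0.0004
gripper_force: 0.0
```

```bash
python3 - <<'E'
from h import *
snap('side','side2')
E
```

```text
(no output)
```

View pics/side2.png

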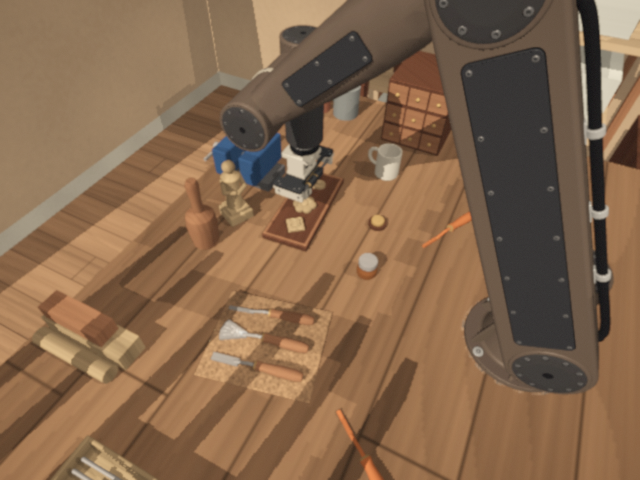

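The side view shows the closed fingers over the rosette at about (305,200). The chisels, figure, wax jar and mug are where they started.

```bash
python3 -c "
from plant import ctrl
print(ctrl.close_job())"
```

```text
the job is handed in; nothing more can be done
None
```

I pressed the call button right down and let it go, then pointed at the fishtail blade and finished pointing at the rosette, each from about 2.5 cm above for over two seconds; the job was handed in at about 16 s, with no verdict shown.

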